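# Transfer the load to the generator at a changeover board

## Task

Put this board's load over from the mains to the generator by pushing with a fingertip, gripping nothing: push the breaker's blue toggle off (down the board, away from the cable glands), push the arm of the black changeover lever round from the blue mains label past the black off label fully to the orange generator label, then push the toggle on again. The lever may only be moved while the breaker is off. Push gently so that the loose board stays where it lies, and leave the tape roll, the spare breaker and the screwdriver alone.

Things in the scene. Friction and masses are not known exactly. Their poses are not given: they have to be found in the camera images.
- board: White and grey plastic enclosure, 4 to 6 kg, lying loose on the bench, face up: 280 mm along x, 380 mm along y, flat cover 120 mm above the bench. Origin: centre of its underside. +x points to its top edge (five black cable glands, away from the robot), +y to its left half with the breaker; right half: changeover switch. Two pilot lamps 14 mm high on the cover at x = 112, y = -65 and -125 mm.
- changeover_axis (a point): Point on the vertical axis of the changeover lever, at the top face of its grey escutcheon (90 mm square, 4 mm thick), 124 mm above the bench; at board x = -30, y = -85 mm. It does not move with the lever.
- handle_end (a point): Point on the black lever, 82 mm from its axis, at mid-height of the arm, 150 mm above the bench. Round hub 52 mm in diameter, 42 mm high, with one straight radial arm that ends 90 mm from the axis; arm 20 mm wide (24 mm within 55 mm of the axis), underside 14 mm and top 38 mm above the escutcheon, white stripe along its top.
- changeover (a joint): Lever angle (rad), growing clockwise seen from above. 0: arm along the board's +x, at the black label (off); -1.047: at the blue label (mains), on the left; +1.047: at the orange label (generator), on the right. Labels: 16 mm squares 103 mm from the axis. Stops at -1.10 and +1.10. No spring; friction 0.28 N m (4 N at 70 mm): it stays where it is left.
- toggle_pivot (a point): Middle of the breaker toggle's hinge line, which runs along the board's y; 107 mm above the bench, at board x = 0, y = +85 mm. The breaker's white nose around it (45 mm along x, 81 mm along y) stands 7 mm out of the cover, its top 127 mm above the bench; blank modules 3 mm high flank it to 67 mm either side.
- toggle_tip (a point): Middle of the outer edge of the breaker's blue toggle, 42 mm from the hinge line. The toggle is one bridged bar 70 mm long along the board's y, 9 to 12 mm thick; upright it stands 22 mm above the nose, on or off 18 mm.
- breaker (a joint): Angle of the breaker toggle (rad): 0 upright, +0.42 on (leaning to the board's top edge, +x), -0.42 off (leaning to the bottom edge, -x); stops there. No spring: friction of 0.08 N m (about 2.5 N at the bar), it stays where it is left, so push it fully over. Beyond 0.25 rad either way it counts as on or off.
- tape_roll: Red roll of insulating tape lying flat on the cover below the changeover switch, 60 mm in diameter with a 36 mm hole, 19 mm high, loose. Origin: centre of its underside. To be left alone.
- spare_breaker: White three-pole breaker standing loose on the bench to the left of the board, 85 x 54 mm, 78 mm high. Origin: centre of its underside. To be left alone.
- screwdriver: Screwdriver with an orange handle lying loose on the bench to the right of the board. To be left alone.

How it is judged (in metres and radians):
On the way, in this order (a step that is already met when the one before it is completed fails the run):
1. the breaker is switched off, the changeover still on mains (value of joint breaker below -0.25 rad and value of joint changeover below -0.9 rad), for 0.2 s.
2. the changeover lever is at the generator label, the breaker still off (value of joint changeover above 0.95 rad and value of joint breaker below -0.25 rad), for 0.2 s.
3. the breaker is switched on again (value of joint changeover above 0.95 rad and value of joint breaker above 0.25 rad), for 0.2 s.
At the end, for the whole second after the job is handed in: The changeover lever points at the generator label (0.95 rad or more, up to its stop at 1.10), the breaker toggle is on (above 0.25 rad), the board lies flat within 20 mm of where it was, and the tape roll, spare breaker and screwdriver are within 30 mm of where they were (all of step 3 and distance of board from where it was at the start of the episode below 0.02 m and angle between board's own z axis and vertical below 0.05 rad and linear speed of board below 0.01 m/s and distance of each of tape_roll, spare_breaker, screwdriver from where it was at the start of the episode below 0.03 m); the robot touches nothing.
It fails at once if the changeover lever is off its mains or generator position while the breaker is on (value of joint breaker above 0 rad and value of joint changeover between -0.9 and 0.9 rad).
It fails at once if the board is dragged, lifted or tipped: 20 mm or 0.05 rad (distance of board from where it was at the start of the episode above 0.02 m or angle between board's own z axis and vertical above 0.05 rad).
It fails at once if the board or its controls are gripped or forced: more than 40 N between fingers and board (contact force between the fingers and board above 40 N).
It fails at once if a bystander is moved more than 30 mm (distance of any of tape_roll, spare_breaker, screwdriver from where it was at the start of the episode above 0.03 m).
It also fails if it takes over 58 s, if anything falls off the work surface, if the arm or the gripper's body presses on something with over 40 N, if the wrist force passes 120 N, or if a joint passes its speed limit or range.

## Robot

A 6-joint arm with a two-finger parallel gripper is mounted at the origin on the work surface. World frame = base frame: x ahead of the robot, y to its left, z up, the work surface at z = 0. Lengths are in m, angles in degrees, forces in N, time in s.
With the tool pointing down it reaches from about 0.4 to 0.825 m from the base axis. Payload 7 kg.
Tool frame: the origin (TCP) lies at the very end of the fingers, on their centre line; the grasp point (between the pads) lies behind it (r.grasp_offset is the z of the grasp point in the tool frame, in m); z points along the fingers, y is the direction in which the jaws open and shut (so a half turn about z gives the same grasp; the last joint's range is limited). The gripper opens to 88 mm and grips with 3 to 60 N. Pads are 19 mm wide; open, the fingers measure 130 mm over their backs; the gripper's body (78 mm by 193 mm) begins 47 mm behind the grasp point.
Start: joints at [-56.774, 20.546, 0.682, 0, -70.136, -16.507], TCP at [0.194, -0.646, 0.193] pointing down, gripper open.
Joint ranges: [-176.03, 176.03], [-82.01, 121.73], [-58.28, 71.71], [-173.87, 95.51], [-174.79, -0.11], [-173.66, 173.66]. Speed limits (degrees/s): [136.94, 136.94, 172.46, 180, 180, 180].

## Interface

Orientations are given as [roll, pitch, yaw] about the fixed x, y, z axes, in that order (R = Rz(yaw) Ry(pitch) Rx(roll)).
In Python, from plant import r gives the robot as it stands. The module is installed in compiled form; this text tells all that it offers.
- The arm moves only by the tool servo_tool, never from a script. Its argument "targets" is a list of rows, each an object of numbers: "dx", "dy", "dz": the shift along the world's x, y, z in cm; "spin": the turn about the world's z in rad; "grip": the opening in per cent of the stroke, from 0 (shut) to 100 (fully open). A call has exactly 10 rows; each row is the pose to reach, as a shift and turn from the pose commanded when the call began; what a row does not reach only later rows make up. A row lasts 1/12 s, in which the tool goes at most 41.7 mm and 7.16 degrees, less where a joint would pass 70% of its speed; a pose out of reach is approached as far as the arm can. A call with a gripper value outside its range is refused whole. The fingers move at their own pace and stop on an object; "squeeze" is the grip in N (left out, the last holds). Time passes only in rows, so rows that repeat a pose let the fingers close, or fill a call up. It gives the time, the measured TCP pose, the force and the opening at its end, in the units of the state.
- r.get_state(): the state, without advancing time (a new reading comes with each control period).
- r.capture(name): name is "scene" or "top"; returns the picture (480x640x3 uint8, blue, green, red); there is no depth.
- r.get_calibration(name): a dict with "K" (3x3 intrinsics, pixels), "extrinsics" (4x4, takes a point from camera to world coordinates). Camera axes: x right, y down, z forward; pixel columns grow to the right and rows downward; lengths in m; the calibration is good to about 2 mm. A picture is of the moment at which its call begins. get_calibration takes no time and is no camera call.
- r.close_job(): hands the job in, once; it reports no verdict.
Trained networks look in the newest picture that a camera, given by its name, has taken for a name from the list of things; names that differ only in an ending like _2 or _b are one class to them, and where a whole thing is asked for, a point or a joint stands for the part that bears it (a point fixed in the world has none). Each returns a list of dicts, best first, with "p" (0 to 1); they miss things now and then, are a little off and sometimes report something else, mostly with a low value. They report only what shows in the picture. A call takes as long as a camera call.
- r.cut_out(name, camera): "mask" (480x640 bool, what is visible of it) and "extent" ([left, top, right, bottom] in pixels, round what is visible of it).
The state is a dict: "time_s": time; "joints": joint angles; "qd": joint speeds; "joint_torque": joint torques, N m; "tcp_pos": TCP position; "eef_rot": TCP orientation; "contact_force": force on the tool from outside, world axes, zero at the start; "moment": the same for the moment, N m; "gripper_width": finger opening in m.
Only numpy, scipy, OpenCV 4.12 (cv2) and the standard library are available. Lean on these libraries where they do the work, as an engineer would, in place of code of your own. Each camera call takes 0.05 s, during which the arm holds its last target. There are 200 camera calls.

## Working session

There is one attempt and no reset: what is moved stays moved. The work goes in short steps, Python scripts to look and compute and a tool call to move; the robot and the scene stay as the last step left them, time stands still between calls to the robot, and variables do not carry over. Pictures are saved under pics/ and viewed, about 8 in all and at most 12, crops included, and the job is handed in when it is done.

Besides the shell and the picture viewer there is one more tool, called after "Call:" as name([rows], argument=value, ...), one row to a line, values as JSON. servo_tool: Moves the arm, as the interface text tells. Its arguments: {"type":"object","properties":{"targets":{"type":"array"},"squeeze":{"type":"number"}},"required":["targets"]}

```bash
mkdir -p pics; cat > h.py <<'E'
import numpy as np, cv2
from plant import r
def ray(cam,px,z):
    c=r.get_calibration(cam);K=np.array(c["K"]);T=np.array(c["extrinsics"])
    d=T[:3,:3]@np.linalg.solve(K,[px[0],px[1],1.]);o=T[:3,3]
    return o+d*(z-o[2])/d[2]
def proj(cam,P):
    c=r.get_calibration(cam);K=np.array(c["K"]);T=np.linalg.inv(np.array(c["extrinsics"]))
    p=K@(T[:3,:3]@np.asarray(P)+T[:3,3]);return p[:2]/p[2]
E
python3 - <<'E'
from h import *
for c in("scene","top"):
    cv2.imwrite(f"pics/{c}0.png",r.capture(c)); print(c,np.round(r.get_calibration(c)["extrinsics"],3).tolist())
    for n in("board","toggle_tip","handle_end","tape_roll"):
        for d in r.cut_out(n,c)[:2]:
            m=d["mask"];ys,xs=np.nonzero(m);print(n,round(d["p"],2),d["extent"],xs.mean().round(1),ys.mean().round(1),
              np.round(cv2.minAreaRect(np.c_[xs,ys].astype(np.float32))[0:2],1).tolist(),cv2.minAreaRect(np.c_[xs,ys].astype(np.float32))[2])
print(r.get_state(),r.grasp_offset)
E
```

```text
scene [[-0.184, 0.657, -0.731, 1.327], [0.983, 0.116, -0.143, 0.206], [-0.009, -0.745, -0.667, 0.774], [0.0, 0.0, 0.0, 1.0]]
board 0.59 [185.0, 171.2, 375.4, 315.3] 283.3 239.1 [[277.9, 232.6], [181.8, 119.9]] 20.136302947998047
toggle_tip 0.72 [298.9, 217.3, 323.6, 230.8] 311.6 223.2 [[311.4, 223.3], [28.8, 5.8]] 17.65012550354004
handle_end 0.59 [244.1, 177.1, 278.0, 209.4] 261.3 195.5 [[260.9, 198.1], [37.2, 21.9]] 56.30992889404297
tape_roll 0.64 [247.1, 167.7, 268.3, 184.6] 259.2 175.3 [[259.2, 175.0], [22.7, 14.4]] 7.125016689300537
top [[-0.046, -0.977, 0.21, 0.353], [-0.999, 0.045, -0.011, 0.08], [0.001, -0.21, -0.978, 1.39], [0.0, 0.0, 0.0, 1.0]]
board 0.57 [279.1, 186.4, 464.2, 341.9] 371.7 266.1 [[373.5, 266.2], [170.0, 125.8]] 12.351558685302734
toggle_tip 0.48 [322.4, 244.9, 351.3, 256.7] 336.8 249.5 [[337.6, 249.6], [30.4, 9.8]] 11.768289566040039
handle_end 0.62 [379.4, 255.8, 422.7, 297.4] 400.8 277.1 [[398.0, 273.5], [50.2, 23.3]] 45.0
{'time_s': 0.5, 'joints': array([-5.67762017e+01,  2.05501784e+01,  6.81319897e-01, -3.09013356e-03,
       -7.01368773e+01, -1.65059785e+01]), 'qd': array([ 0.04221719, -0.05161708, -0.05228542,  0.04872618, -0.17351688,
        0.05618827]), 'joint_torque': array([ 7.81804883e-04, -5.81799352e+01,  2.93067956e+01,  6.99703619e+00,
        1.19423156e-02, -1.53063303e-05]), 'tcp_pos': array([ 0.19414287, -0.64643154,  0.19290353]), 'eef_rot': array([ 1.79993675e+02,  1.15678578e-03, -1.63283230e+02]), 'contact_force': array([0.42535862, 0.4467478 , 0.00328978]), 'moment': array([0.01264169, 0.01424771, 0.0235915 ]), 'gripper_width': 0.08757163161952405} -0.0188
```

View pics/top0.png

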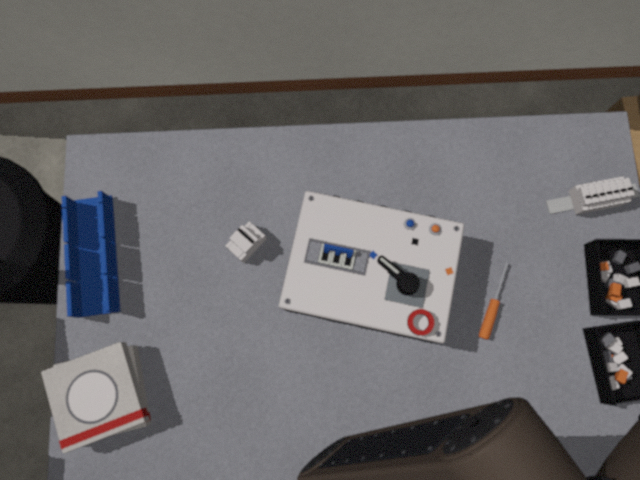

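View pics/scene0.png

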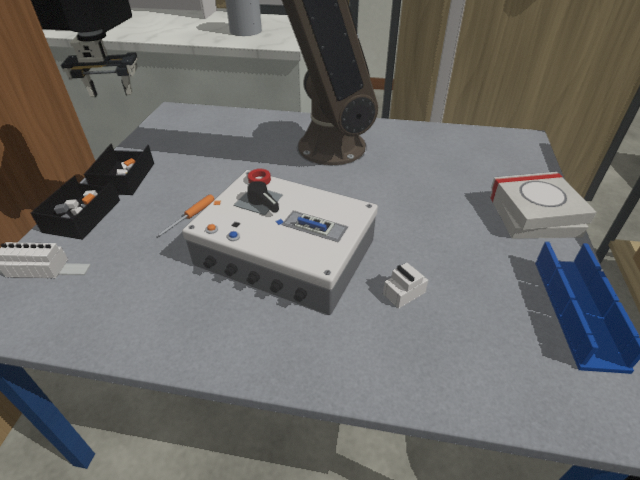

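The top picture shows the cover corners at about (306,192), (463,223), (444,342) and (279,309). The lamps are at (410,224) and (436,229), the labels at blue (373,254), black (415,241) and orange (449,271), and the hub at about (407,283). The scene view agrees: the lever is at blue and the toggle leans toward the glands. Next I fit the board pose.

```bash
cat >> h.py <<'E'
def W(pose,b,z):
    x,y,t=pose;c,s=np.cos(t),np.sin(t);return np.array([x+c*b[0]-s*b[1],y+s*b[0]+c*b[1],z])
E
python3 - <<'E'
from h import *
from scipy.optimize import least_squares
# board (x,y,z) -> pixel
top={(.14,.19,.12):(306,192),(.14,-.19,.12):(463,223),(-.14,-.19,.12):(444,342),(-.14,.19,.12):(279,309),
 (.112,-.065,.13):(410,224),(.112,-.125,.13):(436,229),(.0215,.0042,.121):(373,254),(.073,-.085,.121):(415,241),(.0215,-.1742,.121):(449,271)}
sc={(.112,-.065,.13):(233,235.5),(.112,-.125,.13):(211.5,228),(.0215,.0042,.121):(280,222),(.073,-.085,.121):(236,224.5),(.0215,-.1742,.121):(217,202.5)}
def f(p,sets): return np.concatenate([proj(c,W(p,k[:2],k[2]))-v for c,S in sets for k,v in S.items()])
for sets in ([("top",top)],[("scene",sc)],[("top",top),("scene",sc)]):
    q=least_squares(f,[.6,0,-.2],args=(sets,),loss="soft_l1");print(np.round(q.x,4),np.degrees(q.x[2]).round(2),np.round(f(q.x,sets),1))
p=q.x
for n,b,z in(("axis",(-.03,-.085),.124),("pivot",(0,.085),.107),("tip",(.017,.085),.145)):
    w=W(p,b,z);print(n,w.round(4),np.hypot(*w[:2]).round(3))
E
```

```text
[ 0.5459 -0.0318 -0.2498] -14.31 [-0.7 -0.3  0.7  0.3  0.7  0.4  0.3 -1.1 -0.2 -0.8 -0.8 -0.7 -0.   1.5
 -0.2  0.8  0.2 -0. ]
[ 0.5527 -0.0298 -0.2528] -14.48 [ 0.3 -0.9 -0.3 -0.6  0.1  0.3 -0.1  0.5 -0.1  0.7]
[ 0.547  -0.0317 -0.2498] -14.32 [-0.7 -0.7  0.7 -0.1  0.6 -0.1  0.3 -1.6 -0.3 -1.2 -0.9 -1.1 -0.1  1.
 -0.3  0.3  0.1 -0.5  0.4 -2.6 -0.1 -2.2 -0.  -1.3 -0.1 -1.  -0.1 -0.7]
axis [ 0.4969 -0.1066  0.124 ] 0.508
pivot [0.568  0.0507 0.107 ] 0.57
tip [0.5845 0.0465 0.145 ] 0.586
```

Call:
servo_tool([
  {"dx": 1,"dy": 1.7,"dz": 1,"spin": -0.05,"grip": 0},
  {"dx": 2.8,"dy": 4.6,"dz": 2.5,"spin": -0.1,"grip": 0},
  {"dx": 4.8,"dy": 7.9,"dz": 4,"spin": -0.15,"grip": 0},
  {"dx": 6.8,"dy": 11.2,"dz": 5,"spin": -0.2,"grip": 0},
  {"dx": 8.8,"dy": 14.5,"dz": 5.5,"spin": -0.25,"grip": 0},
  {"dx": 10.8,"dy": 17.8,"dz": 5.5,"spin": -0.3,"grip": 0},
  {"dx": 12.8,"dy": 21.1,"dz": 5.5,"spin": -0.35,"grip": 0},
  {"dx": 14.8,"dy": 24.4,"dz": 5.5,"spin": -0.4,"grip": 0},
  {"dx": 16.8,"dy": 27.7,"dz": 5.5,"spin": -0.45,"grip": 0},
  {"dx": 18.8,"dy": 31.0,"dz": 5.5,"spin": -0.54,"grip": 0},
])

```text
time_s: 1.33
tcp_pos: [0.3828, -0.3348, 0.2484]
eef_rot: [-180.0, 0.1, 165.7]
contact_force: [0.8, -1.5, -0.3]
gripper_width: 0.0266
```

Call:
servo_tool([
  {"dx": 2,"dy": 3.4},
  {"dx": 4.1,"dy": 6.7},
  {"dx": 6.2,"dy": 10.1},
  {"dx": 8.3,"dy": 13.6},
  {"dx": 10.4,"dy": 17.1},
  {"dx": 12.5,"dy": 20.6},
  {"dx": 14.6,"dy": 24.1},
  {"dx": 16.7,"dy": 27.6},
  {"dx": 18.8,"dy": 31.1},
  {"dx": 20.9,"dy": 34.5},
])

```text
validation failed for argument at $.ta...
```

Call:
servo_tool([
  {"dx": 1,"dy": 1.6},
  {"dx": 2,"dy": 3.2,"dz": -1},
  {"dx": 2,"dy": 3.2,"dz": -2},
  {"dx": 2,"dy": 3.2,"dz": -3},
  {"dx": 2,"dy": 3.2,"dz": -4},
  {"dx": 2,"dy": 3.2,"dz": -5},
  {"dx": 2,"dy": 3.2,"dz": -6},
  {"dx": 2,"dy": 3.2,"dz": -7},
  {"dx": 2,"dy": 3.2,"dz": -7},
  {"dx": 2,"dy": 3.2,"dz": -7},
])

```text
validation failed for argument at $.ta...
```

Call:
servo_tool([
  {"dx": 2,"dy": 3.4,"dz": 0,"spin": 0,"grip": 0},
  {"dx": 4.1,"dy": 6.7,"dz": 0,"spin": 0,"grip": 0},
  {"dx": 6.2,"dy": 10.1,"dz": 0,"spin": 0,"grip": 0},
  {"dx": 8.3,"dy": 13.6,"dz": 0,"spin": 0,"grip": 0},
  {"dx": 10.4,"dy": 17.1,"dz": 0,"spin": 0,"grip": 0},
  {"dx": 12.5,"dy": 20.6,"dz": 0,"spin": 0,"grip": 0},
  {"dx": 14.6,"dy": 24.1,"dz": 0,"spin": 0,"grip": 0},
  {"dx": 16.7,"dy": 27.6,"dz": 0,"spin": 0,"grip": 0},
  {"dx": 18.8,"dy": 31.1,"dz": 0,"spin": 0,"grip": 0},
  {"dx": 20.9,"dy": 34.5,"dz": 0,"spin": 0,"grip": 0},
])

```text
time_s: 2.17
tcp_pos: [0.5919, 0.0107, 0.2484]
eef_rot: [180.0, 0.0, 165.8]
contact_force: [0.8, -1.3, 0.7]
gripper_width: 0.0003
```

Call:
servo_tool([
  {"dx": 1,"dy": 1.6,"dz": 0,"spin": 0,"grip": 0},
  {"dx": 1.9,"dy": 3.1,"dz": -1,"spin": 0,"grip": 0},
  {"dx": 1.9,"dy": 3.1,"dz": -2,"spin": 0,"grip": 0},
  {"dx": 1.9,"dy": 3.1,"dz": -3,"spin": 0,"grip": 0},
  {"dx": 1.9,"dy": 3.1,"dz": -4,"spin": 0,"grip": 0},
  {"dx": 1.9,"dy": 3.1,"dz": -5,"spin": 0,"grip": 0},
  {"dx": 1.9,"dy": 3.1,"dz": -6,"spin": 0,"grip": 0},
  {"dx": 1.9,"dy": 3.1,"dz": -7,"spin": 0,"grip": 0},
  {"dx": 1.9,"dy": 3.1,"dz": -7,"spin": 0,"grip": 0},
  {"dx": 1.9,"dy": 3.1,"dz": -7,"spin": 0,"grip": 0},
])

```text
time_s: 3.0
tcp_pos: [0.6098, 0.039, 0.1775]
eef_rot: [-180.0, -0.0, 165.8]
contact_force: [0.7, -0.7, -0.3]
gripper_width: 0.0005
```

```bash
python3 - <<'E'
from h import *
s=r.get_state();print(s["time_s"],s["tcp_pos"],s["eef_rot"],s["gripper_width"],s["joints"])
a=r.capture("top")[180:350,270:470];b=r.capture("scene")[150:320,180:380]
cv2.imwrite("pics/a1.png",np.hstack([cv2.resize(x,None,fx=2,fy=2,interpolation=cv2.INTER_CUBIC) for x in(a,b)]))
E
```

```text
3.0 [0.60980455 0.03901183 0.17748235] [-1.79960482e+02 -4.38373523e-02  1.65753152e+02] 0.0005494041720343921 [ 2.19582591e+01  1.52062030e+01 -9.02001096e+00  6.56977333e-03
 -6.58325015e+01 -1.26207785e+02]
```

View pics/a1.png

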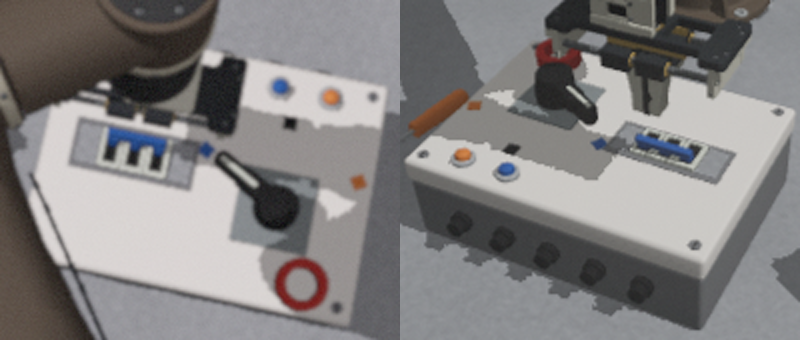

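```bash
python3 - <<'E'
from h import *
for c,px in(("scene",(311.4,223.3)),("top",(337.6,247))):
    print(c,ray(c,px,.142), proj(c,[.6098,.039,.1775]))
P=(.549,-.031,-.251)
print(W(P,(.017,.085),.143))
t=.251
d=np.array([.6098-.549,.039+.031]);print("tcp in board",np.cos(t)*d[0]-np.sin(t)*d[1],np.sin(t)*d[0]+np.cos(t)*d[1])
E
```

```text
scene [0.58991613 0.04706797 0.142     ] [305.66894208 216.1587865 ]
top [0.58753953 0.04836499 0.142     ] [341.5541067 234.0444363]
[0.58657898 0.04711415 0.143     ]
tcp in board 0.041508711279961835 0.08290758040056871
```

```bash
python3 - <<'E'
from h import *
p=proj("scene",r.get_state()["tcp_pos"]);a=r.capture("scene")
x0,y0=240,150
im=cv2.resize(a[y0:y0+100,x0:x0+130],None,fx=6,fy=6,interpolation=cv2.INTER_CUBIC)
cv2.circle(im,tuple(int(v) for v in ((p-[x0,y0])*6)),4,(0,0,255),1)
for b,z in (((.017,.05),.145),((.017,.12),.145),((0,.085),.127),((.0415,.083),.12)):
    q=proj("scene",W((.549,-.031,-.251),b,z));cv2.circle(im,tuple(int(v) for v in ((q-[x0,y0])*6)),4,(0,255,0),1)
cv2.imwrite("pics/a2.png",im)
E
```

```text
(no output)
```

View pics/a2.png

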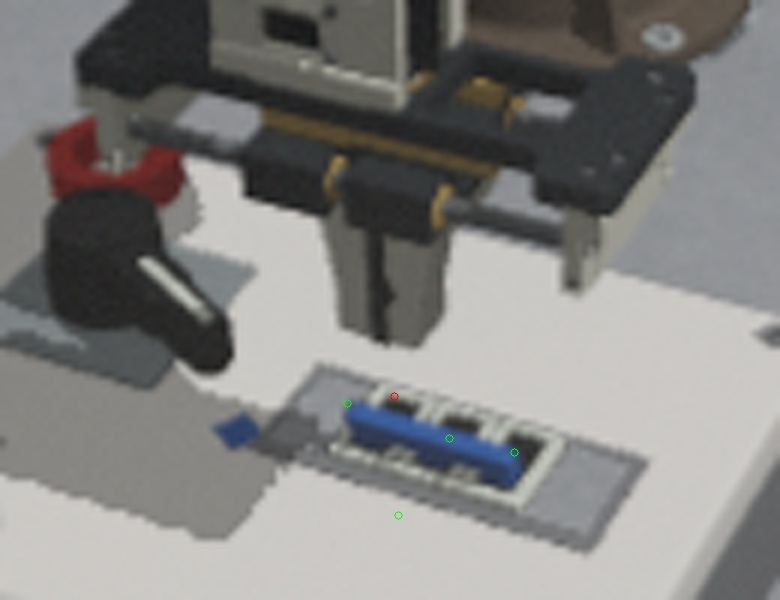

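The scene crop shows the shut fingertips ending at about crop (388,340), but the reported TCP projects to (394,396). That is about 9 px apart, so the tips may be about 25 mm higher than reported, or further back in x. The board points agree to about 1 px. I'll lower gently and check.

Call:
servo_tool([
  {"dx": 0,"dy": 0,"dz": -0.5,"spin": 0,"grip": 0},
  {"dx": 0,"dy": 0,"dz": -1,"spin": 0,"grip": 0},
  {"dx": 0,"dy": 0,"dz": -1.5,"spin": 0,"grip": 0},
  {"dx": 0,"dy": 0,"dz": -2,"spin": 0,"grip": 0},
  {"dx": 0,"dy": 0,"dz": -2.5,"spin": 0,"grip": 0},
  {"dx": 0,"dy": 0,"dz": -3,"spin": 0,"grip": 0},
  {"dx": 0,"dy": 0,"dz": -3.5,"spin": 0,"grip": 0},
  {"dx": 0,"dy": 0,"dz": -3.9,"spin": 0,"grip": 0},
  {"dx": 0,"dy": 0,"dz": -4.2,"spin": 0,"grip": 0},
  {"dx": 0,"dy": 0,"dz": -4.2,"spin": 0,"grip": 0},
])

```text
time_s: 3.98
tcp_pos: [0.6098, 0.0395, 0.1351]
eef_rot: [-180.0, -0.1, 165.8]
contact_force: [-0.1, -0.5, -0.2]
gripper_width: 0.0003
```

```bash
python3 - <<'E'
from h import *
s=r.get_state();print(s["tcp_pos"],s["contact_force"])
p=proj("scene",s["tcp_pos"]);a=r.capture("scene")
x0,y0=240,150
im=cv2.resize(a[y0:y0+100,x0:x0+130],None,fx=6,fy=6,interpolation=cv2.INTER_CUBIC)
cv2.circle(im,tuple(int(v) for v in ((p-[x0,y0])*6)),4,(0,0,255),1)
cv2.imwrite("pics/a3.png",im)
T=s["tcp_pos"]
for d in((0,0,0),(0,0,.025),(-.03,0,0)): print(d,proj("scene",T+d),proj("top",T+d))
E
```

```text
[0.6097776  0.03945178 0.13510369] [-0.05755997 -0.51251114 -0.15867165]
(0, 0, 0) [306.39527376 230.8916746 ] [340.94201554 237.90549111]
(0, 0, 0.025) [306.09180008 222.31888616] [341.18063166 235.6705415 ]
(-0.03, 0, 0) [309.06077695 222.43642124] [341.60255796 250.70843057]
```

View pics/a3.png

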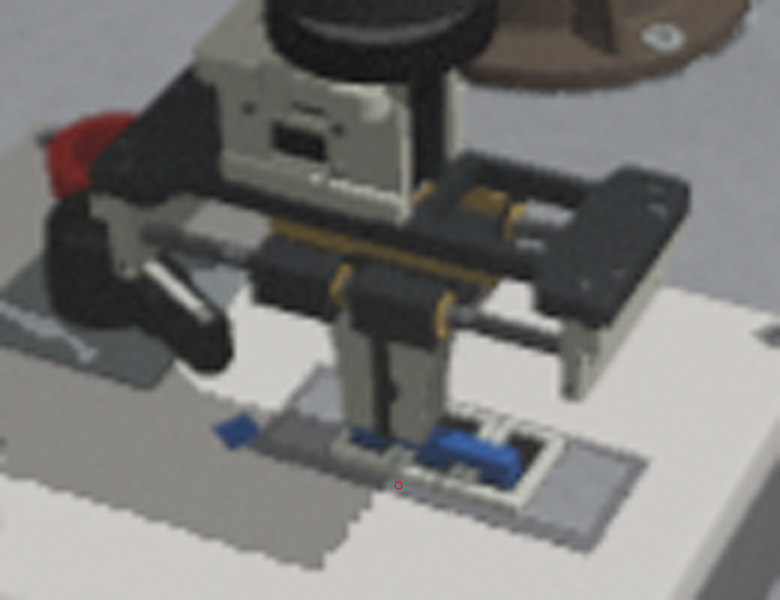

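```bash
python3 - <<'E'
from h import *
T=r.get_state()["tcp_pos"];yaw=-.251;ey=np.array([-np.sin(yaw),np.cos(yaw),0]);ex=np.array([np.cos(yaw),np.sin(yaw),0])
o=np.array(r.get_calibration("scene")["extrinsics"])[:3,3]
def plane(px,off,n):
    q=ray("scene",px,0);d=q-o;k=((T+off*n-o)@n)/(d@n);P=o+k*d;print(px,"dx %.3f dy %.3f dz %.3f"%((P-T)@ex,(P-T)@ey,P[2]-T[2]))
f=lambda u,v:(u/6+240,v/6+150)
plane(f(577,397),.0965,ey)   # right plate bottom, assume outer face
plane(f(120,272),-.0965,ey)  # left plate bottom
for s in(.0095,): plane(f(345,428),s,ex);plane(f(415,443),s,ex);plane(f(440,425),.021,ey)
plane(f(440,300),.0195,ex)
for dz in(0,.01,.02,.03): print(dz,[((proj("scene",T+.0095*ex+y*ey+[0,0,dz])-[240,150])*6).round() for y in(-.02,.02)])
E
```

```text
(336.1666666666667, 216.16666666666669) dx 0.062 dy 0.096 dz 0.120
(260.0, 195.33333333333334) dx 0.024 dy -0.096 dz 0.085
(297.5, 221.33333333333331) dx 0.009 dy -0.016 dz 0.029
(309.1666666666667, 223.83333333333331) dx 0.009 dy 0.012 dz 0.032
(313.3333333333333, 220.83333333333331) dx 0.006 dy 0.021 dz 0.041
(313.3333333333333, 200.0) dx 0.020 dy 0.028 dz 0.108
0 [array([339., 485.]), array([436., 515.])]
0.01 [array([338., 465.]), array([435., 494.])]
0.02 [array([337., 444.]), array([435., 474.])]
0.03 [array([335., 423.]), array([434., 453.])]
```

```bash
python3 - <<'E'
from h import *
T=r.get_state()["tcp_pos"];yaw=-.251;ey=np.array([-np.sin(yaw),np.cos(yaw),0]);ex=np.array([np.cos(yaw),np.sin(yaw),0])
a=r.capture("top");x0,y0=310,170
im=cv2.resize(a[y0:y0+100,x0:x0+130],None,fx=6,fy=6,interpolation=cv2.INTER_CUBIC)
for col,dz in(((0,0,255),.066),((0,255,0),.12)):
  for sx in(-.039,.039):
    p=proj("top",T+sx*ex-.0965*ey+[0,0,dz]);cv2.circle(im,tuple(int(v) for v in((p-[x0,y0])*6)),5,col,2)
cv2.imwrite("pics/a4.png",im)
E
```

```text
(no output)
```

View pics/a4.png

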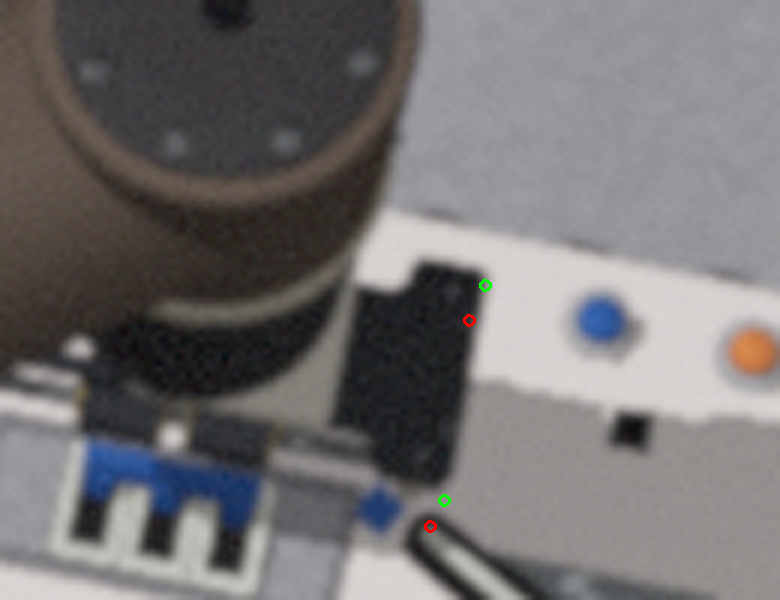

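Both cameras agree that x and y are right and that the fingers sit about 3 cm higher than the reported z. I'll feel for the cover in small steps.

Call:
servo_tool([
  {"dx": 0,"dy": 0,"dz": -0.2,"spin": 0,"grip": 0},
  {"dx": 0,"dy": 0,"dz": -0.4,"spin": 0,"grip": 0},
  {"dx": 0,"dy": 0,"dz": -0.6,"spin": 0,"grip": 0},
  {"dx": 0,"dy": 0,"dz": -0.8,"spin": 0,"grip": 0},
  {"dx": 0,"dy": 0,"dz": -1.0,"spin": 0,"grip": 0},
  {"dx": 0,"dy": 0,"dz": -1.2,"spin": 0,"grip": 0},
  {"dx": 0,"dy": 0,"dz": -1.4,"spin": 0,"grip": 0},
  {"dx": 0,"dy": 0,"dz": -1.5,"spin": 0,"grip": 0},
  {"dx": 0,"dy": 0,"dz": -1.6,"spin": 0,"grip": 0},
  {"dx": 0,"dy": 0,"dz": -1.7,"spin": 0,"grip": 0},
])

```text
time_s: 4.92
tcp_pos: [0.6102, 0.0396, 0.1189]
eef_rot: [-180.0, 0.0, 165.8]
contact_force: [0.3, -0.8, 0.1]
gripper_width: 0.0006
```

Call:
servo_tool([
  {"dx": 0,"dy": 0,"dz": -0.1,"spin": 0,"grip": 0},
  {"dx": 0,"dy": 0,"dz": -0.15,"spin": 0,"grip": 0},
  {"dx": 0,"dy": 0,"dz": -0.2,"spin": 0,"grip": 0},
  {"dx": 0,"dy": 0,"dz": -0.25,"spin": 0,"grip": 0},
  {"dx": 0,"dy": 0,"dz": -0.3,"spin": 0,"grip": 0},
  {"dx": 0,"dy": 0,"dz": -0.35,"spin": 0,"grip": 0},
  {"dx": 0,"dy": 0,"dz": -0.4,"spin": 0,"grip": 0},
  {"dx": 0,"dy": 0,"dz": -0.45,"spin": 0,"grip": 0},
  {"dx": 0,"dy": 0,"dz": -0.5,"spin": 0,"grip": 0},
  {"dx": 0,"dy": 0,"dz": -0.5,"spin": 0,"grip": 0},
])

```text
time_s: 5.75
tcp_pos: [0.6101, 0.0395, 0.1138]
eef_rot: [-180.0, -0.0, 165.8]
contact_force: [0.3, -0.3, -0.2]
gripper_width: 0.0004
```

```bash
python3 - <<'E'
from h import *
s=r.get_state();print(s["tcp_pos"],s["contact_force"],s["joints"])
p=proj("scene",s["tcp_pos"]);a=r.capture("scene")
x0,y0=240,160
im=cv2.resize(a[y0:y0+100,x0:x0+130],None,fx=6,fy=6,interpolation=cv2.INTER_CUBIC)
cv2.circle(im,tuple(int(v) for v in ((p-[x0,y0])*6)),4,(0,0,255),1)
cv2.imwrite("pics/a5.png",im)
E
```

```text
[0.61006969 0.03954724 0.11381555] [ 0.27543586 -0.3473187  -0.2110166 ] [ 2.19916478e+01  1.81169787e+01 -1.38014858e+01 -2.63107171e-03
 -5.80930383e+01 -1.26211003e+02]
```

View pics/a5.png

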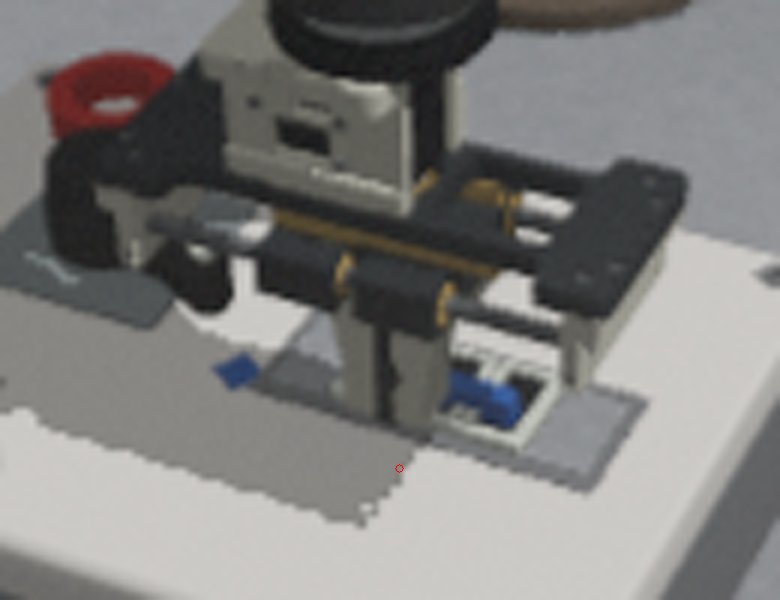

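The fingertips now hang beside the toggle on the gland side, at a true height of about 0.134 m (offset about 21 mm), with no contact. I'll go 2 mm lower and push toward -x of the board.

Call:
servo_tool([
  {"dx": 0,"dy": 0,"dz": -0.2,"spin": 0,"grip": 0},
  {"dx": -0.3,"dy": 0.08,"dz": -0.2,"spin": 0,"grip": 0},
  {"dx": -0.6,"dy": 0.15,"dz": -0.2,"spin": 0,"grip": 0},
  {"dx": -0.9,"dy": 0.23,"dz": -0.2,"spin": 0,"grip": 0},
  {"dx": -1.2,"dy": 0.31,"dz": -0.2,"spin": 0,"grip": 0},
  {"dx": -1.5,"dy": 0.38,"dz": -0.2,"spin": 0,"grip": 0},
  {"dx": -1.8,"dy": 0.46,"dz": -0.2,"spin": 0,"grip": 0},
  {"dx": -2.1,"dy": 0.54,"dz": -0.2,"spin": 0,"grip": 0},
  {"dx": -2.3,"dy": 0.59,"dz": -0.2,"spin": 0,"grip": 0},
  {"dx": -2.5,"dy": 0.64,"dz": -0.2,"spin": 0,"grip": 0},
])

```text
time_s: 6.63
tcp_pos: [0.5871, 0.0458, 0.1139]
eef_rot: [180.0, 0.3, 165.8]
contact_force: [3.8, -3.2, 8.8]
gripper_width: 0.0002
```

```bash
python3 - <<'E'
from h import *
s=r.get_state();print(s["tcp_pos"],s["contact_force"],s["joints"])
a=r.capture("scene");x0,y0=265,185
im=cv2.resize(a[y0:y0+60,x0:x0+80],None,fx=10,fy=10,interpolation=cv2.INTER_CUBIC)
cv2.imwrite("pics/a6.png",im)
E
```

```text
[0.58712303 0.04579269 0.1139218 ] [ 3.79335289 -3.17453116  8.7885817 ] [  23.55452418   15.9659496   -16.96592281    0.14139108  -56.83727355
 -127.79851528]
```

View pics/a6.png

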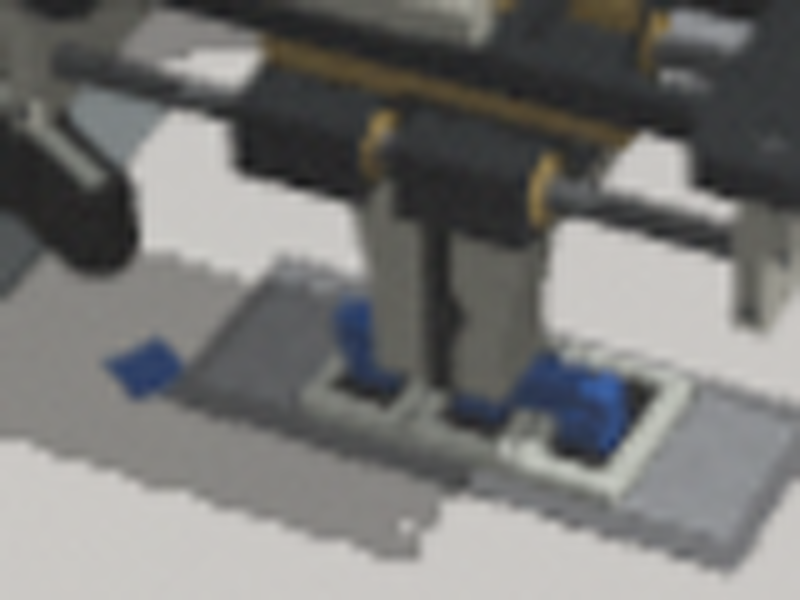

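The toggle is moving (it looks about upright now), and the tip is skimming the nose with 9 N upward. I'll raise 5 mm and go on.

Call:
servo_tool([
  {"dx": 0,"dy": 0,"dz": 0.3,"spin": 0,"grip": 0},
  {"dx": 0,"dy": 0,"dz": 0.5,"spin": 0,"grip": 0},
  {"dx": -0.1,"dy": 0.03,"dz": 0.5,"spin": 0,"grip": 0},
  {"dx": -0.2,"dy": 0.05,"dz": 0.5,"spin": 0,"grip": 0},
  {"dx": -0.3,"dy": 0.08,"dz": 0.5,"spin": 0,"grip": 0},
  {"dx": -0.4,"dy": 0.1,"dz": 0.5,"spin": 0,"grip": 0},
  {"dx": -0.5,"dy": 0.13,"dz": 0.5,"spin": 0,"grip": 0},
  {"dx": -0.6,"dy": 0.15,"dz": 0.5,"spin": 0,"grip": 0},
  {"dx": -0.7,"dy": 0.18,"dz": 0.5,"spin": 0,"grip": 0},
  {"dx": -0.8,"dy": 0.2,"dz": 0.5,"spin": 0,"grip": 0},
])

```text
time_s: 7.52
tcp_pos: [0.577, 0.048, 0.1169]
eef_rot: [-180.0, -0.0, 165.8]
contact_force: [0.2, -0.3, -0.1]
gripper_width: 0.0006
```

Call:
servo_tool([
  {"dx": -0.05,"dy": 0.01,"dz": 0,"spin": 0,"grip": 0},
  {"dx": -0.1,"dy": 0.03,"dz": 0,"spin": 0,"grip": 0},
  {"dx": -0.15,"dy": 0.04,"dz": 0,"spin": 0,"grip": 0},
  {"dx": -0.2,"dy": 0.05,"dz": 0,"spin": 0,"grip": 0},
  {"dx": -0.25,"dy": 0.06,"dz": 0,"spin": 0,"grip": 0},
  {"dx": -0.3,"dy": 0.08,"dz": 0,"spin": 0,"grip": 0},
  {"dx": -0.35,"dy": 0.09,"dz": 0,"spin": 0,"grip": 0},
  {"dx": -0.4,"dy": 0.1,"dz": 0,"spin": 0,"grip": 0},
  {"dx": -0.4,"dy": 0.1,"dz": 0,"spin": 0,"grip": 0},
  {"dx": -0.4,"dy": 0.1,"dz": 0,"spin": 0,"grip": 0},
])

```text
time_s: 8.35
tcp_pos: [0.5731, 0.049, 0.117]
eef_rot: [180.0, -0.0, 165.8]
contact_force: [-0.4, 0.1, -0.3]
gripper_width: 0.0006
```

Call:
servo_tool([
  {"dx": -0.05,"dy": 0.01,"dz": 0,"spin": 0,"grip": 0},
  {"dx": -0.1,"dy": 0.03,"dz": 0,"spin": 0,"grip": 0},
  {"dx": -0.15,"dy": 0.04,"dz": 0,"spin": 0,"grip": 0},
  {"dx": -0.2,"dy": 0.05,"dz": 0,"spin": 0,"grip": 0},
  {"dx": -0.25,"dy": 0.06,"dz": 0,"spin": 0,"grip": 0},
  {"dx": -0.3,"dy": 0.08,"dz": 0,"spin": 0,"grip": 0},
  {"dx": -0.3,"dy": 0.08,"dz": 0,"spin": 0,"grip": 0},
  {"dx": -0.3,"dy": 0.08,"dz": 0,"spin": 0,"grip": 0},
  {"dx": -0.3,"dy": 0.08,"dz": 0,"spin": 0,"grip": 0},
  {"dx": -0.3,"dy": 0.08,"dz": 0,"spin": 0,"grip": 0},
])

```text
time_s: 9.18
tcp_pos: [0.5702, 0.0498, 0.117]
eef_rot: [180.0, 0.0, 165.8]
contact_force: [0.9, -0.2, 0.1]
gripper_width: 0.0004
```

```bash
python3 - <<'E'
from h import *
s=r.get_state();print(s["tcp_pos"],s["contact_force"])
a=r.capture("scene")[180:250,260:350];b=r.capture("top")[210:280,300:390]
im=np.vstack([cv2.resize(x,None,fx=4.2,fy=4.2,interpolation=cv2.INTER_CUBIC) for x in(a,b)])
cv2.imwrite("pics/a7.png",im)
E
```

```text
[0.57018723 0.04975774 0.1169801 ] [ 0.90966688 -0.17719691  0.08425388]
```

View pics/a7.png

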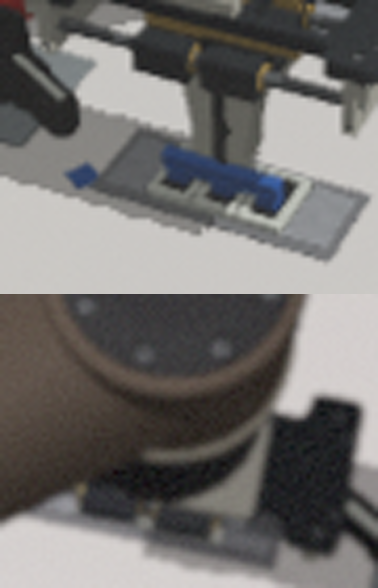

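The finger slid over the toggle, which is now about upright with the finger behind it. So the true tip height is about reported z + 32 mm. I'll go back over it, lower to about 0.100 reported, and push again.

Call:
servo_tool([
  {"dx": 0,"dy": 0,"dz": 1.0,"spin": 0,"grip": 0},
  {"dx": 0,"dy": 0,"dz": 1.5,"spin": 0,"grip": 0},
  {"dx": 1.5,"dy": -0.4,"dz": 1.5,"spin": 0,"grip": 0},
  {"dx": 3.2,"dy": -0.8,"dz": 1.5,"spin": 0,"grip": 0},
  {"dx": 3.5,"dy": -0.9,"dz": 0.5,"spin": 0,"grip": 0},
  {"dx": 3.5,"dy": -0.9,"dz": -0.5,"spin": 0,"grip": 0},
  {"dx": 3.5,"dy": -0.9,"dz": -0.9,"spin": 0,"grip": 0},
  {"dx": 3.5,"dy": -0.9,"dz": -1.2,"spin": 0,"grip": 0},
  {"dx": 3.5,"dy": -0.9,"dz": -1.4,"spin": 0,"grip": 0},
  {"dx": 3.5,"dy": -0.9,"dz": -1.6,"spin": 0,"grip": 0},
])

```text
time_s: 10.12
tcp_pos: [0.6049, 0.0409, 0.101]
eef_rot: [-180.0, 0.0, 165.8]
contact_force: [0.5, -0.7, -0.2]
gripper_width: 0.0004
```

Call:
servo_tool([
  {"dx": 0,"dy": 0,"dz": 0,"spin": 0,"grip": 0},
  {"dx": -0.2,"dy": 0.05,"dz": 0,"spin": 0,"grip": 0},
  {"dx": -0.4,"dy": 0.1,"dz": 0,"spin": 0,"grip": 0},
  {"dx": -0.6,"dy": 0.15,"dz": 0,"spin": 0,"grip": 0},
  {"dx": -0.8,"dy": 0.2,"dz": 0,"spin": 0,"grip": 0},
  {"dx": -1.0,"dy": 0.26,"dz": 0,"spin": 0,"grip": 0},
  {"dx": -1.2,"dy": 0.31,"dz": 0,"spin": 0,"grip": 0},
  {"dx": -1.4,"dy": 0.36,"dz": 0,"spin": 0,"grip": 0},
  {"dx": -1.6,"dy": 0.41,"dz": 0,"spin": 0,"grip": 0},
  {"dx": -1.8,"dy": 0.46,"dz": 0,"spin": 0,"grip": 0},
])

```text
time_s: 10.95
tcp_pos: [0.588, 0.0455, 0.1017]
eef_rot: [180.0, 0.1, 165.8]
contact_force: [3.1, 0.3, 3.2]
gripper_width: 0.0002
```

Call:
servo_tool([
  {"dx": -0.1,"dy": 0.03,"dz": 0,"spin": 0,"grip": 0},
  {"dx": -0.2,"dy": 0.05,"dz": 0,"spin": 0,"grip": 0},
  {"dx": -0.3,"dy": 0.08,"dz": 0,"spin": 0,"grip": 0},
  {"dx": -0.4,"dy": 0.1,"dz": 0,"spin": 0,"grip": 0},
  {"dx": -0.5,"dy": 0.13,"dz": 0,"spin": 0,"grip": 0},
  {"dx": -0.6,"dy": 0.15,"dz": 0,"spin": 0,"grip": 0},
  {"dx": -0.7,"dy": 0.18,"dz": 0,"spin": 0,"grip": 0},
  {"dx": -0.8,"dy": 0.2,"dz": 0,"spin": 0,"grip": 0},
  {"dx": -0.9,"dy": 0.23,"dz": 0,"spin": 0,"grip": 0},
  {"dx": -1.0,"dy": 0.26,"dz": 0,"spin": 0,"grip": 0},
])

```text
time_s: 11.78
tcp_pos: [0.5769, 0.048, 0.1008]
eef_rot: [-180.0, -0.0, 165.8]
contact_force: [2.6, 0.2, 1.7]
gripper_width: 0.0006
```

Call:
servo_tool([
  {"dx": -0.05,"dy": 0.01,"dz": 0,"spin": 0,"grip": 0},
  {"dx": -0.1,"dy": 0.03,"dz": 0,"spin": 0,"grip": 0},
  {"dx": -0.15,"dy": 0.04,"dz": 0,"spin": 0,"grip": 0},
  {"dx": -0.2,"dy": 0.05,"dz": 0,"spin": 0,"grip": 0},
  {"dx": -0.25,"dy": 0.06,"dz": 0,"spin": 0,"grip": 0},
  {"dx": -0.3,"dy": 0.08,"dz": 0,"spin": 0,"grip": 0},
  {"dx": -0.3,"dy": 0.08,"dz": 0,"spin": 0,"grip": 0},
  {"dx": -0.3,"dy": 0.08,"dz": 0,"spin": 0,"grip": 0},
  {"dx": -0.3,"dy": 0.08,"dz": 0,"spin": 0,"grip": 0},
  {"dx": -0.3,"dy": 0.08,"dz": 0,"spin": 0,"grip": 0},
])

```text
time_s: 12.62
tcp_pos: [0.5739, 0.0487, 0.1008]
eef_rot: [-180.0, -0.0, 165.8]
contact_force: [1.7, -0.1, 0.2]
gripper_width: 0.0008
```

Call:
servo_tool([
  {"dx": -0.05,"dy": 0.01,"dz": 0,"spin": 0,"grip": 0},
  {"dx": -0.1,"dy": 0.03,"dz": 0,"spin": 0,"grip": 0},
  {"dx": -0.15,"dy": 0.04,"dz": 0,"spin": 0,"grip": 0},
  {"dx": -0.2,"dy": 0.05,"dz": 0,"spin": 0,"grip": 0},
  {"dx": -0.25,"dy": 0.06,"dz": 0,"spin": 0,"grip": 0},
  {"dx": -0.3,"dy": 0.08,"dz": 0,"spin": 0,"grip": 0},
  {"dx": -0.3,"dy": 0.08,"dz": 0,"spin": 0,"grip": 0},
  {"dx": -0.3,"dy": 0.08,"dz": 0,"spin": 0,"grip": 0},
  {"dx": -0.3,"dy": 0.08,"dz": 0,"spin": 0,"grip": 0},
  {"dx": -0.3,"dy": 0.08,"dz": 0,"spin": 0,"grip": 0},
])

```text
time_s: 13.45
tcp_pos: [0.5718, 0.0495, 0.1013]
eef_rot: [180.0, 0.1, 165.8]
contact_force: [4.9, -2.0, -1.1]
gripper_width: 0.0003
```

Call:
servo_tool([
  {"dx": -0.03,"dy": 0.01,"dz": 0,"spin": 0,"grip": 0},
  {"dx": -0.06,"dy": 0.02,"dz": 0,"spin": 0,"grip": 0},
  {"dx": -0.1,"dy": 0.03,"dz": 0,"spin": 0,"grip": 0},
  {"dx": -0.1,"dy": 0.03,"dz": 0,"spin": 0,"grip": 0},
  {"dx": -0.1,"dy": 0.03,"dz": 0,"spin": 0,"grip": 0},
  {"dx": -0.1,"dy": 0.03,"dz": 0,"spin": 0,"grip": 0},
  {"dx": -0.1,"dy": 0.03,"dz": 0,"spin": 0,"grip": 0},
  {"dx": -0.1,"dy": 0.03,"dz": 0,"spin": 0,"grip": 0},
  {"dx": -0.1,"dy": 0.03,"dz": 0,"spin": 0,"grip": 0},
  {"dx": -0.1,"dy": 0.03,"dz": 0,"spin": 0,"grip": 0},
])

```text
time_s: 14.28
tcp_pos: [0.5716, 0.0497, 0.1016]
eef_rot: [180.0, 0.1, 165.8]
contact_force: [8.0, -2.5, -1.2]
gripper_width: 0.0004
```

The toggle is against its stop: 8 N and no motion. Backing off, lifting and turning toward the lever's start position.

Call:
servo_tool([
  {"dx": 0.5,"dy": -0.13,"dz": 0,"spin": 0,"grip": 0},
  {"dx": 1.0,"dy": -0.26,"dz": 0.5,"spin": 0,"grip": 0},
  {"dx": 1.0,"dy": -0.26,"dz": 2.5,"spin": 0,"grip": 0},
  {"dx": 1.0,"dy": -0.26,"dz": 5,"spin": 0,"grip": 0},
  {"dx": 0.5,"dy": -1,"dz": 7,"spin": 0.1,"grip": 0},
  {"dx": -1,"dy": -2.5,"dz": 7,"spin": 0.22,"grip": 0},
  {"dx": -2.5,"dy": -4,"dz": 7,"spin": 0.34,"grip": 0},
  {"dx": -4,"dy": -5.5,"dz": 7,"spin": 0.46,"grip": 0},
  {"dx": -4.9,"dy": -6.8,"dz": 7,"spin": 0.58,"grip": 0},
  {"dx": -5.2,"dy": -7.3,"dz": 7,"spin": 0.7,"grip": 0},
])

```text
time_s: 15.12
tcp_pos: [0.5161, -0.0244, 0.1713]
eef_rot: [179.9, -0.1, -153.8]
contact_force: [0.2, 0.1, 0.9]
gripper_width: 0.0003
```

```bash
python3 - <<'E'
from h import *
s=r.get_state();print(s["tcp_pos"],s["eef_rot"],s["contact_force"],s["joints"])
a=r.capture("scene")[160:260,210:350];b=r.capture("top")[190:290,290:430]
for c in("scene","top"):
  for n in("toggle_tip","handle_end"):
    for d in r.cut_out(n,c)[:1]: ys,xs=np.nonzero(d["mask"]);print(c,n,round(d["p"],2),d["extent"],xs.mean(),ys.mean())
im=np.vstack([cv2.resize(x,None,fx=3,fy=3,interpolation=cv2.INTER_CUBIC) for x in(a,b)])
cv2.imwrite("pics/a8.png",im)
E
```

```text
[ 0.51612917 -0.02442361  0.17126414] [ 1.79948560e+02 -6.98577548e-02 -1.53815480e+02] [0.18246392 0.12447349 0.88734403] [ 1.90438583e+01  6.58200804e+00 -2.08235263e+01 -4.76797367e-02
 -6.26701840e+01 -8.28374511e+01]
scene toggle_tip 0.51 [302.0, 211.8, 327.2, 227.0] 316.1818181818182 216.74242424242425
scene handle_end 0.64 [245.7, 179.9, 280.3, 209.7] 260.938080495356 195.63931888544892
top handle_end 0.7 [397.1, 271.6, 423.5, 296.3] 407.85948477751754 283.60187353629976
```

View pics/a8.png

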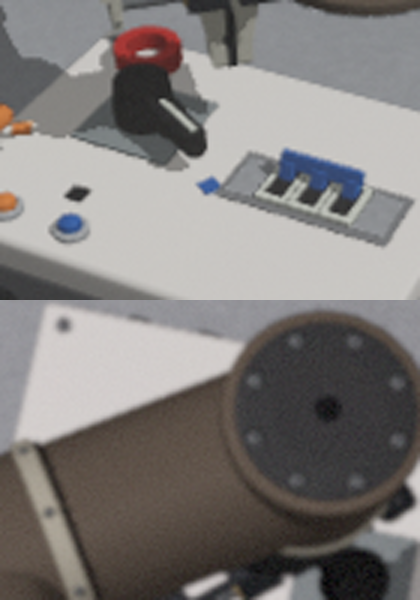

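The scene crop shows the toggle leaning to the robot side (off) and the lever still at blue. The blue label is at about (279,222), unchanged, so the board has not moved. Next I work out the arc numbers.

```bash
python3 - <<'E'
from h import *
P=(.549,-.031,-.251)
def F(th,d,R=.072):
    u=np.array([np.cos(th),-np.sin(th)]);n=np.array([-np.sin(th),-np.cos(th)])
    return W(P,np.array([-.03,-.085])+R*u-d*n,0)
# commanded now
c=np.array([.5690+(-.052),.0503-.073]);y0=-153.8
s=F(-1.047,.040);print("approach d40",(s[:2]-c)*100)
ths=np.linspace(-1.047,1.05,36)
prev=s
for k,st in enumerate((0,10,20,30)):
    print("call",k)
    for th in ths[st+ (0 if k else 0):st+10]:
        d=.031 if th>-1.0 else .034
        q=(F(th,d)-prev)*100;b=-.83*(th-(ths[st-1] if st else -1.047));print(" th %.2f  %.1f %.1f spin %.2f"%(th,q[0],q[1],b))
    prev=F(th,.031)
E
```

```text
approach d40 [ 0.36149189 -0.37539065]
call 0
 th -1.05  0.4 -0.4 spin -0.00
 th -0.99  1.1 -0.8 spin -0.05
 th -0.93  1.5 -1.0 spin -0.10
 th -0.87  1.9 -1.3 spin -0.15
 th -0.81  2.3 -1.5 spin -0.20
 th -0.75  2.7 -1.8 spin -0.25
 th -0.69  3.0 -2.1 spin -0.30
 th -0.63  3.4 -2.4 spin -0.35
 th -0.57  3.7 -2.8 spin -0.40
 th -0.51  4.0 -3.1 spin -0.45
call 1
 th -0.45  0.3 -0.4 spin -0.05
 th -0.39  0.5 -0.8 spin -0.10
 th -0.33  0.8 -1.2 spin -0.15
 th -0.27  1.0 -1.6 spin -0.20
 th -0.21  1.1 -2.0 spin -0.25
 th -0.15  1.3 -2.5 spin -0.30
 th -0.09  1.4 -2.9 spin -0.35
 th -0.03  1.5 -3.4 spin -0.40
 th 0.03  1.6 -3.9 spin -0.45
 th 0.09  1.6 -4.3 spin -0.50
call 2
 th 0.15  0.0 -0.5 spin -0.05
 th 0.21  0.0 -0.9 spin -0.10
 th 0.27  -0.0 -1.4 spin -0.15
 th 0.33  -0.1 -1.9 spin -0.20
 th 0.39  -0.2 -2.3 spin -0.25
 th 0.45  -0.3 -2.8 spin -0.30
 th 0.51  -0.5 -3.2 spin -0.35
 th 0.57  -0.6 -3.7 spin -0.40
 th 0.63  -0.9 -4.1 spin -0.45
 th 0.69  -1.1 -4.5 spin -0.50
call 3
 th 0.75  -0.3 -0.4 spin -0.05
 th 0.81  -0.5 -0.8 spin -0.10
 th 0.87  -0.8 -1.1 spin -0.15
 th 0.93  -1.1 -1.5 spin -0.20
 th 0.99  -1.5 -1.8 spin -0.25
 th 1.05  -1.8 -2.1 spin -0.30
```

Call:
servo_tool([
  {"dx": 0,"dy": 0,"dz": 0,"spin": 0.1,"grip": 0},
  {"dx": 0,"dy": 0,"dz": -0.5,"spin": 0.2,"grip": 0},
  {"dx": 0,"dy": 0,"dz": -1.5,"spin": 0.3,"grip": 0},
  {"dx": 0,"dy": 0,"dz": -2.5,"spin": 0.34,"grip": 0},
  {"dx": 0,"dy": 0,"dz": -3.5,"spin": 0.34,"grip": 0},
  {"dx": 0,"dy": 0,"dz": -4.3,"spin": 0.34,"grip": 0},
  {"dx": 0,"dy": 0,"dz": -5,"spin": 0.34,"grip": 0},
  {"dx": 0,"dy": 0,"dz": -5.5,"spin": 0.34,"grip": 0},
  {"dx": 0,"dy": 0,"dz": -5.9,"spin": 0.34,"grip": 0},
  {"dx": 0,"dy": 0,"dz": -5.9,"spin": 0.34,"grip": 0},
])

```text
time_s: 16.25
tcp_pos: [0.5178, -0.0232, 0.1112]
eef_rot: [180.0, -0.1, -134.7]
contact_force: [0.2, -0.3, -0.9]
gripper_width: 0.0004
```

Call:
servo_tool([
  {"dx": 0.3,"dy": -0.3,"dz": 0,"spin": 0,"grip": 0},
  {"dx": 0.6,"dy": -0.6,"dz": 0,"spin": 0,"grip": 0},
  {"dx": 0.9,"dy": -0.8,"dz": 0,"spin": 0,"grip": 0},
  {"dx": 1.2,"dy": -1.0,"dz": 0,"spin": -0.02,"grip": 0},
  {"dx": 1.5,"dy": -1.2,"dz": 0,"spin": -0.05,"grip": 0},
  {"dx": 1.9,"dy": -1.4,"dz": 0,"spin": -0.1,"grip": 0},
  {"dx": 2.3,"dy": -1.7,"dz": 0,"spin": -0.15,"grip": 0},
  {"dx": 2.7,"dy": -1.9,"dz": 0,"spin": -0.2,"grip": 0},
  {"dx": 3.1,"dy": -2.2,"dz": 0,"spin": -0.25,"grip": 0},
  {"dx": 3.4,"dy": -2.5,"dz": 0,"spin": -0.3,"grip": 0},
])

```text
time_s: 17.08
tcp_pos: [0.5519, -0.0482, 0.1118]
eef_rot: [179.9, -0.0, -152.1]
contact_force: [-2.6, 3.1, 2.0]
gripper_width: 0.0003
```

Call:
servo_tool([
  {"dx": 0.4,"dy": -0.3,"dz": 0,"spin": -0.05,"grip": 0},
  {"dx": 0.7,"dy": -0.7,"dz": 0,"spin": -0.1,"grip": 0},
  {"dx": 1.0,"dy": -1.0,"dz": 0,"spin": -0.15,"grip": 0},
  {"dx": 1.3,"dy": -1.4,"dz": 0,"spin": -0.2,"grip": 0},
  {"dx": 1.5,"dy": -1.8,"dz": 0,"spin": -0.25,"grip": 0},
  {"dx": 1.8,"dy": -2.2,"dz": 0,"spin": -0.3,"grip": 0},
  {"dx": 2.0,"dy": -2.6,"dz": 0,"spin": -0.35,"grip": 0},
  {"dx": 2.1,"dy": -3.0,"dz": 0,"spin": -0.4,"grip": 0},
  {"dx": 2.3,"dy": -3.5,"dz": 0,"spin": -0.45,"grip": 0},
  {"dx": 2.4,"dy": -3.9,"dz": 0,"spin": -0.5,"grip": 0},
])

```text
time_s: 17.92
tcp_pos: [0.5756, -0.0869, 0.1114]
eef_rot: [179.9, -0.1, 179.3]
contact_force: [-2.1, 4.4, -0.8]
gripper_width: 0.001
```

Call:
servo_tool([
  {"dx": 0.1,"dy": -0.5,"dz": 0,"spin": -0.05,"grip": 0},
  {"dx": 0.2,"dy": -1.0,"dz": 0,"spin": -0.1,"grip": 0},
  {"dx": 0.2,"dy": -1.4,"dz": 0,"spin": -0.15,"grip": 0},
  {"dx": 0.2,"dy": -1.9,"dz": 0,"spin": -0.2,"grip": 0},
  {"dx": 0.2,"dy": -2.3,"dz": 0,"spin": -0.25,"grip": 0},
  {"dx": 0.2,"dy": -2.8,"dz": 0,"spin": -0.3,"grip": 0},
  {"dx": 0.1,"dy": -3.3,"dz": 0,"spin": -0.35,"grip": 0},
  {"dx": 0,"dy": -3.7,"dz": 0,"spin": -0.4,"grip": 0},
  {"dx": -0.1,"dy": -4.2,"dz": 0,"spin": -0.45,"grip": 0},
  {"dx": -0.3,"dy": -4.6,"dz": 0,"spin": -0.5,"grip": 0},
])

```text
time_s: 18.75
tcp_pos: [0.5739, -0.1328, 0.1117]
eef_rot: [179.9, 0.0, 150.6]
contact_force: [2.9, 4.3, -2.8]
gripper_width: 0.0007
```

Call:
servo_tool([
  {"dx": -0.1,"dy": -0.5,"dz": 0,"spin": -0.05,"grip": 0},
  {"dx": -0.4,"dy": -0.9,"dz": 0,"spin": -0.1,"grip": 0},
  {"dx": -0.6,"dy": -1.3,"dz": 0,"spin": -0.15,"grip": 0},
  {"dx": -0.9,"dy": -1.7,"dz": 0,"spin": -0.2,"grip": 0},
  {"dx": -1.1,"dy": -2.1,"dz": 0,"spin": -0.25,"grip": 0},
  {"dx": -1.4,"dy": -2.4,"dz": 0,"spin": -0.3,"grip": 0},
  {"dx": -1.7,"dy": -2.8,"dz": 0,"spin": -0.35,"grip": 0},
  {"dx": -1.9,"dy": -2.95,"dz": 0,"spin": -0.38,"grip": 0},
  {"dx": -2.1,"dy": -3.1,"dz": 0,"spin": -0.4,"grip": 0},
  {"dx": -2.1,"dy": -3.1,"dz": 0,"spin": -0.4,"grip": 0},
])

```text
time_s: 19.58
tcp_pos: [0.5532, -0.1645, 0.1122]
eef_rot: [179.9, 0.1, 127.9]
contact_force: [4.1, 0.4, -2.3]
gripper_width: 0.0001
```

Call:
servo_tool([
  {"dx": -0.1,"dy": -0.03,"dz": 0,"spin": 0,"grip": 0},
  {"dx": -0.2,"dy": -0.06,"dz": 0,"spin": 0,"grip": 0},
  {"dx": -0.3,"dy": -0.09,"dz": 0,"spin": 0,"grip": 0},
  {"dx": -0.4,"dy": -0.12,"dz": 0,"spin": 0,"grip": 0},
  {"dx": -0.5,"dy": -0.15,"dz": 0,"spin": 0,"grip": 0},
  {"dx": -0.55,"dy": -0.17,"dz": 0,"spin": 0,"grip": 0},
  {"dx": -0.6,"dy": -0.18,"dz": 0,"spin": 0,"grip": 0},
  {"dx": -0.6,"dy": -0.18,"dz": 0,"spin": 0,"grip": 0},
  {"dx": -0.6,"dy": -0.18,"dz": 0,"spin": 0,"grip": 0},
  {"dx": -0.6,"dy": -0.18,"dz": 0,"spin": 0,"grip": 0},
])

```text
time_s: 20.42
tcp_pos: [0.5476, -0.1664, 0.1127]
eef_rot: [179.9, 0.1, 128.0]
contact_force: [5.9, -2.0, -0.9]
gripper_width: 0.0009
```

Call:
servo_tool([
  {"dx": -0.05,"dy": -0.01,"dz": 0,"spin": 0,"grip": 0},
  {"dx": -0.1,"dy": -0.03,"dz": 0,"spin": 0,"grip": 0},
  {"dx": -0.15,"dy": -0.04,"dz": 0,"spin": 0,"grip": 0},
  {"dx": -0.2,"dy": -0.06,"dz": 0,"spin": 0,"grip": 0},
  {"dx": -0.2,"dy": -0.06,"dz": 0,"spin": 0,"grip": 0},
  {"dx": -0.2,"dy": -0.06,"dz": 0,"spin": 0,"grip": 0},
  {"dx": -0.2,"dy": -0.06,"dz": 0,"spin": 0,"grip": 0},
  {"dx": -0.2,"dy": -0.06,"dz": 0,"spin": 0,"grip": 0},
  {"dx": -0.2,"dy": -0.06,"dz": 0,"spin": 0,"grip": 0},
  {"dx": -0.2,"dy": -0.06,"dz": 0,"spin": 0,"grip": 0},
])

```text
time_s: 21.25
tcp_pos: [0.5457, -0.1671, 0.1127]
eef_rot: [179.9, 0.1, 128.0]
contact_force: [4.3, -1.6, -0.8]
gripper_width: 0.0005
```

Call:
servo_tool([
  {"dx": 0.8,"dy": 0.2,"dz": 0,"spin": 0,"grip": 0},
  {"dx": 1.8,"dy": 0.5,"dz": 0,"spin": 0,"grip": 0},
  {"dx": 2.0,"dy": 0.6,"dz": 1.5,"spin": 0,"grip": 0},
  {"dx": 2.0,"dy": 0.6,"dz": 4,"spin": 0,"grip": 0},
  {"dx": 2.0,"dy": 1.5,"dz": 6,"spin": 0.1,"grip": 0},
  {"dx": 1.5,"dy": 4.5,"dz": 6.5,"spin": 0.22,"grip": 0},
  {"dx": 1.0,"dy": 8,"dz": 6.5,"spin": 0.34,"grip": 0},
  {"dx": 0.5,"dy": 11.5,"dz": 6.5,"spin": 0.46,"grip": 0},
  {"dx": 0,"dy": 15,"dz": 6.5,"spin": 0.56,"grip": 0},
  {"dx": -0.5,"dy": 18,"dz": 6.5,"spin": 0.656,"grip": 0},
])

```text
time_s: 22.08
tcp_pos: [0.5388, 0.0155, 0.1769]
eef_rot: [-180.0, -0.0, 165.9]
contact_force: [0.6, 0.7, -0.3]
gripper_width: 0.0003
```

Call:
servo_tool([
  {"dx": -0.5,"dy": 2,"dz": 0,"spin": 0,"grip": 0},
  {"dx": -1.2,"dy": 4,"dz": 0,"spin": 0,"grip": 0},
  {"dx": -1.2,"dy": 5,"dz": 0,"spin": 0,"grip": 0},
  {"dx": -1.2,"dy": 5,"dz": 0,"spin": 0,"grip": 0},
  {"dx": -1.2,"dy": 5,"dz": 0,"spin": 0,"grip": 0},
  {"dx": -1.2,"dy": 5,"dz": 0,"spin": 0,"grip": 0},
  {"dx": -1.2,"dy": 5,"dz": 0,"spin": 0,"grip": 0},
  {"dx": -1.2,"dy": 5,"dz": 0,"spin": 0,"grip": 0},
  {"dx": -1.2,"dy": 5,"dz": 0,"spin": 0,"grip": 0},
  {"dx": -1.2,"dy": 5,"dz": 0,"spin": 0,"grip": 0},
])

```text
time_s: 22.92
tcp_pos: [0.5272, 0.0629, 0.177]
eef_rot: [-180.0, -0.0, 165.5]
contact_force: [0.3, -0.3, 0.7]
gripper_width: 0.0002
```

```bash
python3 - <<'E'
from h import *
P=(.549,-.031,-.251)
s=r.get_state();print(s["tcp_pos"],s["eef_rot"],s["contact_force"])
A=r.capture("scene");B=r.capture("top");im=[]
for c,x,o in(("scene",A,(190,160)),("top",B,(350,200))):
    z=cv2.resize(x[o[1]:o[1]+100,o[0]:o[0]+150],None,fx=4,fy=4,interpolation=cv2.INTER_CUBIC)
    for th in(.95,1.1):
        p=proj(c,W(P,(-.03+.09*np.cos(th),-.085-.09*np.sin(th)),.15));cv2.circle(z,tuple(int(v) for v in (p-o)*4),2,(0,255,0),-1)
    im.append(z)
cv2.imwrite("pics/a9.png",np.vstack(im)[:,:])
E
```

```text
[0.52723341 0.06289929 0.17695007] [-1.79995537e+02 -2.88936872e-03  1.65500226e+02] [ 0.26649695 -0.30089027  0.6953052 ]
```

View pics/a9.png

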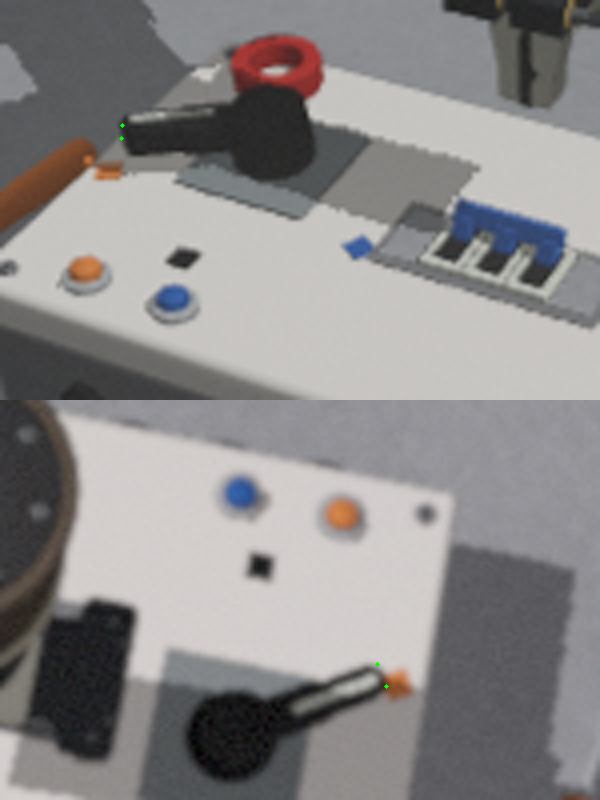

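The top crop shows the lever end next to the orange label, at about crop (380,678), but the angle could be near the 0.95 limit. I'll measure it from the white stripe.

```bash
python3 - <<'E'
from h import *
for c in("top","scene"):
    a=r.capture(c);d=r.cut_out("handle_end",c)[0];m=d["mask"].astype(np.uint8);print(c,d["p"],d["extent"])
    g=cv2.cvtColor(a,cv2.COLOR_BGR2GRAY)
    h=proj(c,W((.549,-.031,-.251),(-.03,-.085),.162));print("axis px",h)
    if c=="top":
        box=g[264:282,418:448];ys,xs=np.nonzero((box>110)&(cv2.erode(cv2.morphologyEx((g<75).astype(np.uint8),cv2.MORPH_CLOSE,np.ones((7,7))),np.ones((3,3)))[264:282,418:448]>0));xs=xs+418;ys=ys+264
    else:
        box=g[180:202,215:255];ys,xs=np.nonzero((box>110)&(cv2.erode(cv2.morphologyEx((g<75).astype(np.uint8),cv2.MORPH_CLOSE,np.ones((7,7))),np.ones((3,3)))[180:202,215:255]>0));xs=xs+215;ys=ys+180
    print(len(xs),xs.min(),xs.max(),ys.min(),ys.max())
    Q=np.array([ray(c,(x,y),.162)[:2] for x,y in zip(xs,ys)]);v=np.linalg.svd(Q-Q.mean(0))[2][0];v*=-np.sign(v[1])
    print("stripe angle clockwise from board x",-(np.arctan2(v[1],v[0])+.251))
    # arm end mid of mask vs axis
    w=Q.mean(0)-W((.549,-.031,-.251),(-.03,-.085),0)[:2];print("from axis",-(np.arctan2(w[1],w[0])+.251),np.hypot(*w))
E
```

```text
top 0.77 [396.6, 265.1, 450.0, 296.5]
axis px [409.18346625 281.46153124]
39 425 443 270 276
stripe angle clockwise from board x 1.0670579512180827
from axis 1.0333148463472517 0.06039516585675272
scene 0.73 [217.2, 177.1, 268.9, 199.7]
axis px [256.91379758 186.29845451]Traceback (most recent call last):
  File "<stdin>", line 10, in <module>
    return umr_minimum(a, axis, None, out, keepdims, initial, where)
ValueError: zero-size array to reduction operation minimum which has no identity
```

The lever reads about 1.03 to 1.07 rad. Now lowering on the robot side of the toggle and pushing it on.

Call:
servo_tool([
  {"dx": 0,"dy": 0,"dz": -1.0,"spin": 0,"grip": 0},
  {"dx": 0,"dy": 0,"dz": -2.2,"spin": 0,"grip": 0},
  {"dx": 0,"dy": 0,"dz": -3.4,"spin": 0,"grip": 0},
  {"dx": 0,"dy": 0,"dz": -4.6,"spin": 0,"grip": 0},
  {"dx": 0,"dy": 0,"dz": -5.6,"spin": 0,"grip": 0},
  {"dx": 0,"dy": 0,"dz": -6.4,"spin": 0,"grip": 0},
  {"dx": 0,"dy": 0,"dz": -7.0,"spin": 0,"grip": 0},
  {"dx": 0,"dy": 0,"dz": -7.4,"spin": 0,"grip": 0},
  {"dx": 0,"dy": 0,"dz": -7.6,"spin": 0,"grip": 0},
  {"dx": 0,"dy": 0,"dz": -7.6,"spin": 0,"grip": 0},
])

```text
time_s: 24.05
tcp_pos: [0.5271, 0.0634, 0.1007]
eef_rot: [-180.0, -0.0, 165.6]
contact_force: [0.8, -0.2, -0.1]
gripper_width: 0.0005
```

Call:
servo_tool([
  {"dx": 0.2,"dy": -0.05,"dz": 0,"spin": 0,"grip": 0},
  {"dx": 0.4,"dy": -0.1,"dz": 0,"spin": 0,"grip": 0},
  {"dx": 0.7,"dy": -0.18,"dz": 0,"spin": 0,"grip": 0},
  {"dx": 1.0,"dy": -0.26,"dz": 0,"spin": 0,"grip": 0},
  {"dx": 1.2,"dy": -0.31,"dz": 0,"spin": 0,"grip": 0},
  {"dx": 1.4,"dy": -0.36,"dz": 0,"spin": 0,"grip": 0},
  {"dx": 1.6,"dy": -0.41,"dz": 0,"spin": 0,"grip": 0},
  {"dx": 1.8,"dy": -0.46,"dz": 0,"spin": 0,"grip": 0},
  {"dx": 2.0,"dy": -0.51,"dz": 0,"spin": 0,"grip": 0},
  {"dx": 2.2,"dy": -0.56,"dz": 0,"spin": 0,"grip": 0},
])

```text
time_s: 24.88
tcp_pos: [0.5493, 0.0577, 0.101]
eef_rot: [-180.0, -0.0, 165.6]
contact_force: [-3.3, 0.0, 4.3]
gripper_width: 0.0002
```

Call:
servo_tool([
  {"dx": 0.1,"dy": -0.03,"dz": 0,"spin": 0,"grip": 0},
  {"dx": 0.2,"dy": -0.05,"dz": 0,"spin": 0,"grip": 0},
  {"dx": 0.3,"dy": -0.08,"dz": 0,"spin": 0,"grip": 0},
  {"dx": 0.4,"dy": -0.1,"dz": 0,"spin": 0,"grip": 0},
  {"dx": 0.5,"dy": -0.13,"dz": 0,"spin": 0,"grip": 0},
  {"dx": 0.6,"dy": -0.15,"dz": 0,"spin": 0,"grip": 0},
  {"dx": 0.7,"dy": -0.18,"dz": 0,"spin": 0,"grip": 0},
  {"dx": 0.8,"dy": -0.2,"dz": 0,"spin": 0,"grip": 0},
  {"dx": 0.9,"dy": -0.23,"dz": 0,"spin": 0,"grip": 0},
  {"dx": 1.0,"dy": -0.26,"dz": 0,"spin": 0,"grip": 0},
])

```text
time_s: 25.72
tcp_pos: [0.5594, 0.0552, 0.101]
eef_rot: [180.0, 0.0, 165.6]
contact_force: [-2.0, 0.9, 2.7]
gripper_width: 0.0006
```

Call:
servo_tool([
  {"dx": 0.05,"dy": -0.01,"dz": 0,"spin": 0,"grip": 0},
  {"dx": 0.1,"dy": -0.03,"dz": 0,"spin": 0,"grip": 0},
  {"dx": 0.15,"dy": -0.04,"dz": 0,"spin": 0,"grip": 0},
  {"dx": 0.2,"dy": -0.05,"dz": 0,"spin": 0,"grip": 0},
  {"dx": 0.25,"dy": -0.06,"dz": 0,"spin": 0,"grip": 0},
  {"dx": 0.3,"dy": -0.08,"dz": 0,"spin": 0,"grip": 0},
  {"dx": 0.3,"dy": -0.08,"dz": 0,"spin": 0,"grip": 0},
  {"dx": 0.3,"dy": -0.08,"dz": 0,"spin": 0,"grip": 0},
  {"dx": 0.3,"dy": -0.08,"dz": 0,"spin": 0,"grip": 0},
  {"dx": 0.3,"dy": -0.08,"dz": 0,"spin": 0,"grip": 0},
])

```text
time_s: 26.55
tcp_pos: [0.5622, 0.0544, 0.1009]
eef_rot: [180.0, 0.0, 165.6]
contact_force: [-1.6, 0.3, 2.2]
gripper_width: 0.0007
```

Call:
servo_tool([
  {"dx": 0.05,"dy": -0.01,"dz": 0,"spin": 0,"grip": 0},
  {"dx": 0.1,"dy": -0.03,"dz": 0,"spin": 0,"grip": 0},
  {"dx": 0.15,"dy": -0.04,"dz": 0,"spin": 0,"grip": 0},
  {"dx": 0.2,"dy": -0.05,"dz": 0,"spin": 0,"grip": 0},
  {"dx": 0.25,"dy": -0.06,"dz": 0,"spin": 0,"grip": 0},
  {"dx": 0.3,"dy": -0.08,"dz": 0,"spin": 0,"grip": 0},
  {"dx": 0.3,"dy": -0.08,"dz": 0,"spin": 0,"grip": 0},
  {"dx": 0.3,"dy": -0.08,"dz": 0,"spin": 0,"grip": 0},
  {"dx": 0.3,"dy": -0.08,"dz": 0,"spin": 0,"grip": 0},
  {"dx": 0.3,"dy": -0.08,"dz": 0,"spin": 0,"grip": 0},
])

```text
time_s: 27.38
tcp_pos: [0.5651, 0.0536, 0.1009]
eef_rot: [-180.0, -0.0, 165.6]
contact_force: [-2.9, 1.2, -0.3]
gripper_width: 0.0002
```

Call:
servo_tool([
  {"dx": 0.05,"dy": -0.01,"dz": 0,"spin": 0,"grip": 0},
  {"dx": 0.1,"dy": -0.03,"dz": 0,"spin": 0,"grip": 0},
  {"dx": 0.15,"dy": -0.04,"dz": 0,"spin": 0,"grip": 0},
  {"dx": 0.2,"dy": -0.05,"dz": 0,"spin": 0,"grip": 0},
  {"dx": 0.2,"dy": -0.05,"dz": 0,"spin": 0,"grip": 0},
  {"dx": 0.2,"dy": -0.05,"dz": 0,"spin": 0,"grip": 0},
  {"dx": 0.2,"dy": -0.05,"dz": 0,"spin": 0,"grip": 0},
  {"dx": 0.2,"dy": -0.05,"dz": 0,"spin": 0,"grip": 0},
  {"dx": 0.2,"dy": -0.05,"dz": 0,"spin": 0,"grip": 0},
  {"dx": 0.2,"dy": -0.05,"dz": 0,"spin": 0,"grip": 0},
])

```text
time_s: 28.22
tcp_pos: [0.5661, 0.0532, 0.1007]
eef_rot: [-180.0, -0.1, 165.5]
contact_force: [-6.3, 2.7, 1.8]
gripper_width: 0.0005
```

Call:
servo_tool([
  {"dx": 0.05,"dy": -0.01,"dz": 0,"spin": 0,"grip": 0},
  {"dx": 0.1,"dy": -0.03,"dz": 0,"spin": 0,"grip": 0},
  {"dx": 0.1,"dy": -0.03,"dz": 0,"spin": 0,"grip": 0},
  {"dx": 0.1,"dy": -0.03,"dz": 0,"spin": 0,"grip": 0},
  {"dx": -0.4,"dy": 0.1,"dz": 0,"spin": 0,"grip": 0},
  {"dx": -1.2,"dy": 0.3,"dz": 0,"spin": 0,"grip": 0},
  {"dx": -1.8,"dy": 0.45,"dz": 1.5,"spin": 0,"grip": 0},
  {"dx": -1.8,"dy": 0.45,"dz": 4,"spin": 0,"grip": 0},
  {"dx": -1.8,"dy": 0.45,"dz": 7,"spin": 0,"grip": 0},
  {"dx": -1.8,"dy": 0.45,"dz": 10,"spin": 0,"grip": 0},
])

```text
time_s: 29.05
tcp_pos: [0.5491, 0.0575, 0.2024]
eef_rot: [-180.0, 0.1, 165.6]
contact_force: [0.4, -0.2, -0.2]
gripper_width: 0.0004
```

```bash
python3 - <<'E'
from h import *
s=r.get_state();print(s["time_s"],s["tcp_pos"],s["contact_force"])
A=r.capture("scene");B=r.capture("top")
d=r.cut_out("toggle_tip","scene")[0];print(d["p"],d["extent"])
cv2.imwrite("pics/a10.png",np.vstack([cv2.resize(x,None,fx=3,fy=3,interpolation=cv2.INTER_CUBIC) for x in(A[160:260,190:390],B[190:290,290:490])]))
E
```

```text
29.05 [0.54905889 0.05748145 0.2023774 ] [ 0.36313708 -0.23586487 -0.24499744]
0.44 [298.6, 220.9, 324.0, 231.5]
```

View pics/a10.png

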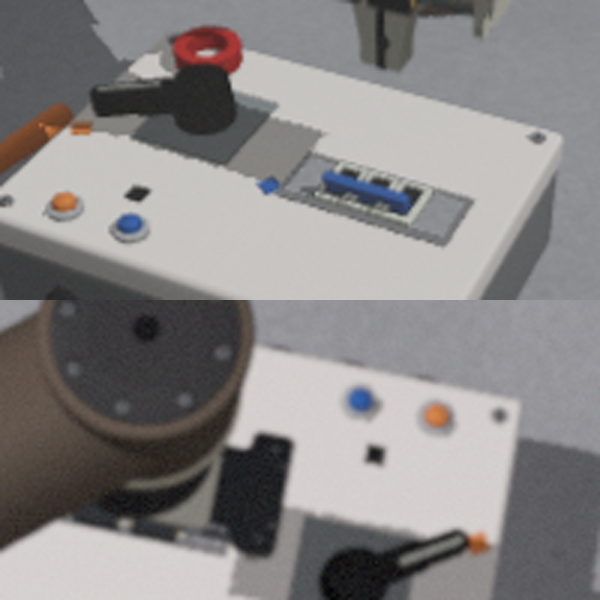

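The toggle leans to the gland side exactly as it did at the start, the lever is at orange, and the arm is clear. Handing in.

```bash
python3 -c "
from plant import r
print(r.close_job())"
```

```text
the job is handed in; nothing more can be done
None
```

The load is changed over and the job is handed in (no verdict is reported). I pushed the breaker off to its stop, pushed the lever from mains round to the generator label, then pushed the breaker on to its stop. The arm was clear of the board with about 0 N at 29 s of the 58 s allowed.

**Last checks**
- **Toggle:** In the final picture it leans to the glands, as at the start, at nearly the same pixels.
- **Lever:** Measured from its white stripe, it stands at about 1.03 to 1.07 rad. A rough reading by eye gave about 0.99 to 1.02, still above the 0.95 limit. I did not feel its end stop.
- **Board and bystanders:** The board features sit where they were, judged by eye and one label position. The tape roll looks unmoved. I saw only part of the screwdriver in the last view, and the spare breaker was outside it. The finger never went near either.
- **Forces:** The highest reading at the end of a move was about 10 N. Forces within a move were not recorded.

**What disagreed:** The fingertips were about 3 cm higher than the reported tool height. Because of that, the first push slid over the toggle and left it about upright. I corrected the height and repeated the push. The lever had not been touched by then.

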